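# Take a carton's depth with the tape measure and lock it

### The job

Take the blue tape measure out of its sloping rack and measure the short side of the flat brown carton: catch the steel end hook over the middle part of the long edge that faces the robot, back the case away across the carton against the spring, and stand it flat on the worktop with its nose flush against the carton's far side, square to it. Then push the orange lock button fully down and leave the locked tape there, still hooked round the carton. Keep the carton about where it is and flat on the worktop, and leave the other things alone.

Things in the scene. Friction and masses are not known exactly. Their poses are not given: they have to be found in the camera images.
- tape_center (a point): Centre of the tape measure's blue case, 86 mm long (x) x 40 wide (y: grip across this) x 62 high, 0.36 kg in all, 31 mm above its underside. Its -x points out of the nose, +z up through the orange button. It starts in the rack, nose low and toward the robot, its z leaning 0.55 rad from vertical. Above 40 mm height the case starts 12 mm behind the nose face.
- hook_tip (a point): Lower edge, mid width, of the inner face of the steel hook (26 mm wide, 3 thick) at the blade's end; axes as the case's. Blade fully in: 42 mm ahead of the nose, 12 mm above the level of the case's underside, so it gets below the underside only with the case tipped nose down (at 30 degrees its tip is 11 mm lower than the case's front bottom corner).
- blade (a joint): How far the blade (stiff white strip 26 x 2.5 mm, underside 25.5 mm above the case's underside, hook hanging 13.5 mm below it) is drawn out, m: 0 fully in (42 mm from nose to hook's inner face), 0.078 the limit. A spring pulls it in with 2.8 N at 0, 3.4 N at 0.07. Snug round the carton it reads 0.070.
- lock (a joint): How far the orange lock button is pressed into the case, m: 0 released (start), 0.0045 fully down. Takes about 3 N to move and stays where it is left. Fully down, its catch sits behind the blade's inner end and keeps the blade from going in past 0.066. With the blade drawn less than 0.066 it stops at 0.002.
- lock_top (a point): Centre of the orange lock button's top, 26 mm (along the case) x 22 mm, 10 mm proud of the case's top, 72 mm above the case's underside when released, 4 mm toward the nose from the case's centre; axes as the case's.
- carton_center (a point): Centre of the flat brown cardboard carton, 112 mm deep (its x axis, roughly away from the robot) x 200 mm long (y) x 24 mm high, about 1 kg, loose on the worktop; this point is 12 mm above the worktop. The long edge facing the robot is at its x = -56 mm, the far side at x = +56 mm.
- rack: Fixed grey plastic rack, base 130 x 78 mm, origin mid underside. Its ramp falls 0.55 rad toward its -x; the case lies on it, underside on the ramp, nose against a 10 mm lip at the low end, between cheeks 8 mm high. Lift the case square off the ramp.
- mug: White spotted mug, 82 mm wide, 91 mm high, origin at its underside; leave it.
- tape_roll: Grey roll of adhesive tape, 103 mm across, 48 mm high, origin at its underside; leave it.
- stapler_1: Black stapler, 146 mm long (y), 34 mm wide, 47 mm high, origin at its underside; leave it.
Mind the look-alikes: they are no part of the job. Of the things that look like the part that bears tape_center, the largest one is meant.

How it is judged:
By the outcome, as a careful person would: the job done as asked, in the order asked, and still so for the second after the job is handed in, with the robot touching nothing.
It also fails if it takes over 42 s, if anything falls off the work surface, if the arm or the gripper's body presses on something with over 40 N, if the wrist force passes 120 N, or if a joint passes its speed limit or range.

### The arm

A 6-joint arm with a two-finger parallel gripper is mounted at the origin on a cart in front of the work surface, level with it; the furniture and walls round the work are solid. World frame = base frame: x ahead of the robot, y to its left, z up, the work surface at z = 0. Lengths are in mm, angles in rad, forces in N, time in s.
With the tool pointing down it reaches from about 375 to 975 mm from the base axis. Payload 3.8 kg.
Tool frame: the origin (TCP) lies on the centre line of the jaws, within the pads' length; the fingertips stand 14 mm ahead of it and the grasp point (between the pads) lies 5 mm behind it; y points along the fingers, z is the direction in which the jaws open and shut, and the axes are right-handed (so a half turn about y gives the same grasp; the last joint's range is limited). The gripper opens to 88 mm and grips with 3 to 60 N. Pads are 18 mm wide; open, the fingers measure 123 mm over their backs; the gripper's body (75 mm by 187 mm) begins 45 mm behind the grasp point.
Start: joints at [-1.148, 0.264, 1.604, -0, 1.274, -0.037], TCP at [299.538, -604.893, 252.706] pointing down, gripper open.
Joint ranges: [-2.63, 2.63], [-0.94, 2.18], [0.31, 2.57], [-1.31, 4.45], [0, 2.66], [-2.55, 2.55]. Speed limits (rad/s): [2.57, 2.57, 3.14, 3.14, 3.14, 3.14].

### API

Orientations are given as a rotation vector (axis times angle).
In Python, from cell import env gives the robot as it stands. The module is installed in compiled form; this text tells all that it offers.
- The arm moves only by the tool step_arm, never from a script. Its argument "increments" is a list of rows, each a list of 7 numbers: the shift along the tool's x, y, z in m, then the turn, a rotation vector about the tool's x, y, z in rad, then the finger opening in m, from 0 to 0.0881. A call has 1 to 8 rows; each row shifts and turns the commanded pose from where the row before left it, along the tool's axes as they then stand; what a row does not reach is not made up. A row lasts 1/8 s, in which the tool goes at most 62.5 mm and 10.7 degrees, less where a joint would pass 70% of its speed; a pose out of reach is approached as far as the arm can. A call with a gripper value outside its range is refused whole. The fingers move at their own pace and stop on an object; "grip_force" is the grip in N (left out, the last holds). Time passes only in rows, so rows that do not move let the fingers close. It gives the time, the measured TCP pose, the force and the opening at its end, in the units of the state.
- env.observe(): the state, without advancing time (a new reading comes with each control period).
- env.snapshot(name): name is "scene" or "top" or "wrist"; returns a dict with "pixels" (420x560x3 uint8, blue, green, red), "K" (3x3 intrinsics, pixels), "k1" (the pictures are not rectified: a ray, as slopes to the right and down, at radius r is drawn at 1 + k1 r^2 times it, then the intrinsics apply), "position" and "orientation" of the camera in the world. Camera axes: x right, y down, z forward; pixel columns grow to the right and rows downward; lengths in mm; the calibration is good to about 2 mm. A picture is of the moment at which its call begins. There is no depth.
- env.sign_off(): hands the job in, once; it reports no verdict.
The state is a dict: "t": time; "q": joint angles; "qd": joint speeds; "joint_efforts": joint torques, N m; "tool_pos": TCP position; "orientation": TCP orientation; "force": force on the tool from outside, world axes, zero at the start; "moment": the same for the moment, N m; "opening": opening from 0.0 (shut) to 1.0 (fully open).
Only numpy, scipy, OpenCV 4.12 (cv2) and the standard library are available. Lean on these libraries where they do the work, as an engineer would, in place of code of your own. Each camera call takes 0.05 s, during which the arm holds its last target. There are 200 camera calls.

## Working session

There is one attempt and no reset: what is moved stays moved. The work goes in short steps, Python scripts to look and compute and a tool call to move; the robot and the scene stay as the last step left them, time stands still between calls to the robot, and variables do not carry over. Pictures are saved under pics/ and viewed, about 8 in all and at most 12, crops included, and the job is handed in when it is done.

Besides the shell and the picture viewer there is one more tool, called after "Call:" by a JSON object that holds its "name" and its "arguments". step_arm: Moves the arm, as the interface text tells. Its arguments: {"type":"object","properties":{"increments":{"type":"array"},"grip_force":{"type":"number"}},"required":["increments"]}

```bash
mkdir -p pics
cat > h.py <<'E'
import numpy as np, cv2
from scipy.spatial.transform import Rotation as R
from cell import env
def rot(o): return R.from_rotvec(o) if np.size(o)==3 else (R.from_matrix(o) if np.size(o)==9 else R.from_quat(o))
def ray(s,px):
    K=s["K"];k=s["k1"]
    d=np.array([(px[0]-K[0][2])/K[0][0],(px[1]-K[1][2])/K[1][1]]);u=d.copy()
    for _ in range(30): u=d/(1+k*(u@u))
    return np.array(s["position"],float), rot(s["orientation"]).apply([u[0],u[1],1.])
def onz(s,px,z):
    p,d=ray(s,px); return p+d*(z-p[2])/d[2]
def proj(s,P):
    c=rot(s["orientation"]).inv().apply(np.array(P,float)-s["position"]); u=c[:2]/c[2]; u=u*(1+s["k1"]*(u@u))
    return np.array([s["K"][0][0]*u[0]+s["K"][0][2],s["K"][1][1]*u[1]+s["K"][1][2]])
def tri(s1,p1,s2,p2):
    a,d=ray(s1,p1);b,e=ray(s2,p2)
    t=np.linalg.lstsq(np.c_[d,-e],b-a,rcond=None)[0]
    A=a+d*t[0];B=b+e*t[1]; return (A+B)/2,np.linalg.norm(A-B)
E
python3 - <<'E'
from h import *
import pickle
o=env.observe();print(o)
S={n:env.snapshot(n) for n in("scene","top")}
pickle.dump(S,open("s0.pkl","wb"))
for n in S:
    cv2.imwrite(f"pics/{n}0.png",S[n]["pixels"]); print(n,S[n]["position"],S[n]["orientation"],S[n]["K"],S[n]["k1"])
E
```

```text
{'t': 0.0, 'q': array([-1.14791658e+00,  2.64742425e-01,  1.60531081e+00, -2.27196228e-05,
        1.27370122e+00, -3.69142039e-02]), 'qd': array([ 0.00067991, -0.00204299, -0.00024008,  0.00146682,  0.00036725,
        0.00122027]), 'joint_efforts': array([-1.37119652e-03, -5.02119541e+01, -3.56874633e+01,  7.28559005e-02,
        2.94594665e-02, -1.64319749e-04]), 'tool_pos': array([ 299.2557802 , -604.30997081,  251.42932307]), 'orientation': array([-0.46055752,  1.96813048, -1.96385499]), 'force': array([0.58196104, 0.44372373, 0.01908805]), 'moment': array([0.01304859, 0.04358569, 0.00662249]), 'opening': 0.9992454789562778}
scene [-168.21939199  723.49616853  897.74989957] [-1.05946885  2.34298821 -1.12335874] [[455.33871714   0.         280.85508179]
 [  0.         455.33871714 209.66548086]
 [  0.           0.           1.        ]] -0.041552541367420426
top [ 436.71599367   48.1639425  1517.72270503] [-2.14036515  2.19434536 -0.07877354] [[515.54201026   0.         276.17275422]
 [  0.         515.54201026 217.64401631]
 [  0.           0.           1.        ]] -0.17399040527550372
```

View pics/scene0.png

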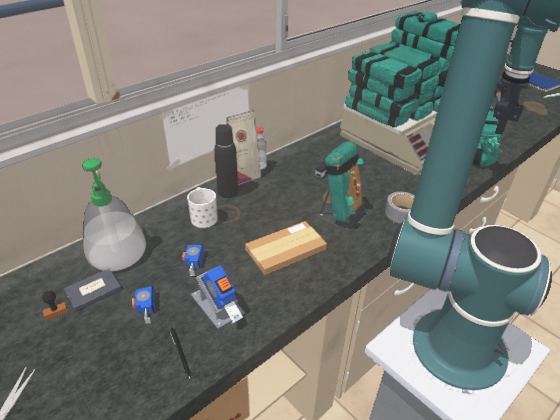

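View pics/top0.png

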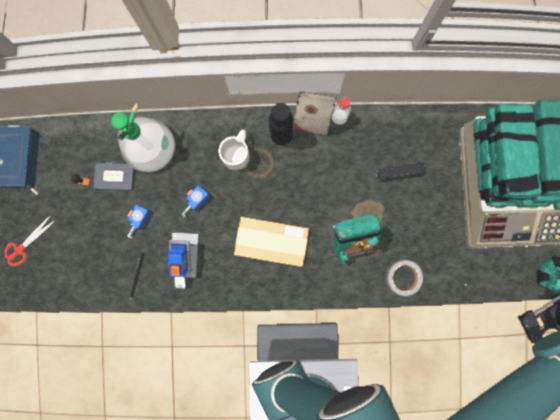

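Scene: the blue tape in its grey rack is at scene (218,290) / top (178,260). The look-alikes are two small blue tapes at top (197,198) and (138,217). The carton is at top (272,242). The one in the rack is the largest, so I check it in a crop.

Run:
```python
from h import *
import pickle
S=pickle.load(open("s0.pkl","rb"))
a=S["top"]["pixels"][220:295,150:320]; b=S["scene"]["pixels"][255:335,180:260]
a=cv2.resize(a,None,fx=4.7,fy=4.7,interpolation=cv2.INTER_CUBIC)
cv2.imwrite("pics/cropA.png",a)
b=cv2.resize(b,None,fx=7,fy=7,interpolation=cv2.INTER_CUBIC);cv2.imwrite("pics/cropB.png",b)
# carton
s=S["top"];im=s["pixels"];h=cv2.cvtColor(im,cv2.COLOR_BGR2HSV)
m=((h[...,0]>8)&(h[...,0]<30)&(h[...,1]>50)&(h[...,2]>120)).astype(np.uint8)
m[:, :225]=0;m[:,318:]=0;m[:210]=0;m[275:]=0
c=max(cv2.findContours(cv2.morphologyEx(m,cv2.MORPH_CLOSE,np.ones((9,9))),0,1)[0],key=cv2.contourArea)
w=np.array([onz(s,p,24)[:2] for p in c[:,0,:]],np.float32)
r=cv2.minAreaRect(w);print("carton",r,cv2.boxPoints(r).round(1).tolist())
for n in S:
    s=S[n];h=cv2.cvtColor(s["pixels"],cv2.COLOR_BGR2HSV)
    for nm,mm in(("blue",(h[...,0]>105)&(h[...,0]<125)&(h[...,1]>150)),("orange",(h[...,0]<14)&(h[...,1]>170)&(h[...,2]>150))):
        k,l,st,ce=cv2.connectedComponentsWithStats(mm.astype(np.uint8))
        print(n,nm,[(st[i].tolist(),ce[i].round(1).tolist()) for i in range(1,k) if st[i,4]>15])
```

```text
carton ((503.1578369140625, 88.64190673828125), (207.95326232910156, 117.20702362060547), 78.68146514892578) [[425.29998779296875, -1.7999999523162842], [540.2000122070312, -24.799999237060547], [581.0, 179.10000610351562], [466.1000061035156, 202.10000610351562]]
scene blue [([187, 245, 15, 7, 42], [194.7, 246.3]), ([185, 253, 15, 15, 131], [191.5, 259.4]), ([203, 266, 32, 42, 468], [219.1, 285.8]), ([135, 287, 17, 27, 245], [143.3, 301.2]), ([153, 292, 2, 17, 28], [153.6, 299.5])]
scene orange [([218, 278, 13, 13, 86], [223.7, 283.8])]
top blue [([194, 186, 14, 13, 52], [201.8, 191.0]), ([134, 205, 13, 9, 32], [140.8, 208.2]), ([140, 213, 10, 16, 27], [144.6, 220.0]), ([168, 245, 18, 31, 315], [177.2, 256.2])]
top orange [([172, 266, 8, 8, 51], [175.3, 269.5])]
```

View pics/cropA.png

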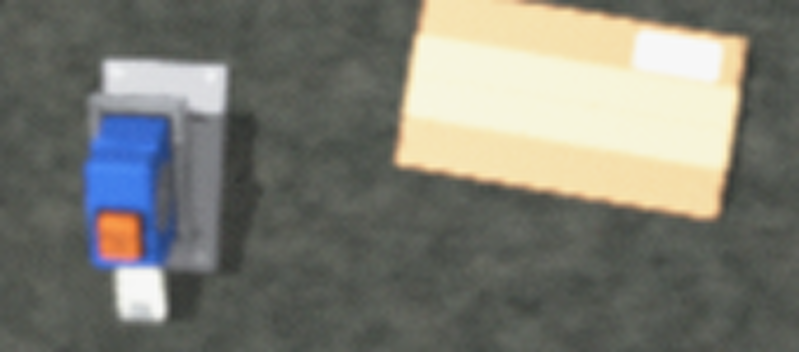

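View pics/cropB.png

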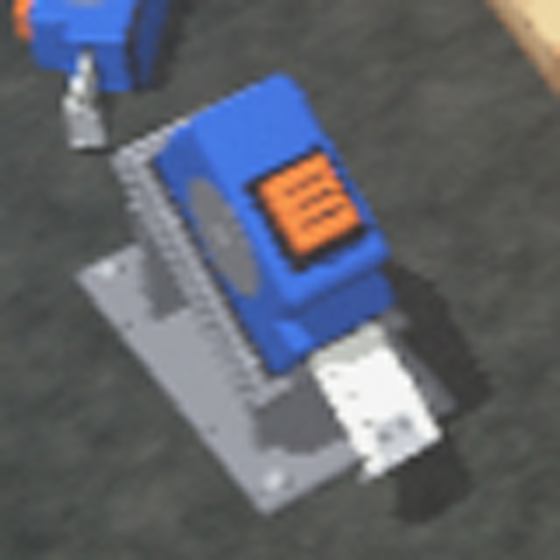

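Crop confirms the rack tape, lock button at top (175,270) and blade toward the robot. Now I triangulate it and plan a standoff.

```bash
cat >> h.py <<'E'
def caseR(yaw,th): # case axes: x back from nose, z up; nose down by th
    return R.from_euler('z',yaw)*R.from_euler('y',-th)
def toolR(C,flip=1): # tool y=-case z, tool z = flip*case y
    M=C.as_matrix(); y=-M[:,2]; z=flip*M[:,1]; return R.from_matrix(np.c_[np.cross(y,z),y,z])
def delta(p,Rt,o=None):
    o=o or env.observe(); r=rot(o["orientation"])
    return (r.inv().apply(np.array(p)-o["tool_pos"])/1000).round(4),(r.inv()*Rt).as_rotvec().round(4)
E
python3 - <<'E'
from h import *
import pickle
S=pickle.load(open("s0.pkl","rb"));t,s=S["top"],S["scene"]
f=lambda u,v:(150+u/4.7-.4,220+v/4.7-.4); g=lambda u,v:(180+u/7-.45,255+v/7-.45)
print("button",tri(t,(175.3,269.5),s,(223.7,283.8)))
print("base top-view",[onz(t,f(*p),4).round(1) for p in((103,60),(228,65),(215,270))])
print("base scene",[onz(s,g(*p),4).round(1) for p in((80,275),(268,512))])
print("blade end",tri(t,f(142,320),s,g(405,455)))
print("carton scene", [onz(s,p,24).round(1) for p in((326,245),(263,270),(246,248),(304,225))])
h=cv2.cvtColor(t["pixels"],cv2.COLOR_BGR2HSV)
o=env.observe();C=caseR(-.06,.55)
for fl in(1,-1): print(fl,delta([0,0,0],toolR(C,fl))[1])
w=env.snapshot("wrist");print(rot(o["orientation"]).inv().apply(w["position"]-o["tool_pos"]),(rot(o["orientation"]).inv()*rot(w["orientation"])).as_matrix().round(2),w["K"])
E
```

```text
button (array([425.77290099, 348.85569062, 112.72714783]), np.float64(4.820668963697592))
base top-view [array([537. , 384.3,   4. ]), array([531.9, 304.3,   4. ]), array([403.4, 314.4,   4. ])]
base scene [array([532.7, 377.6,   4. ]), array([404.7, 386.9,   4. ])]
blade end (array([373.18003388, 353.23650487,  37.69238108]), np.float64(3.1037482689429665))
carton scene [array([420.2,   5.8,  24. ]), array([462.3, 199. ,  24. ]), array([555.7, 181.4,  24. ]), array([520.8,  -6.6,  24. ])]
1 [ 0.7162 -2.5361 -0.1929]
-1 [0.1449 0.506  0.5379]
[ -67.65681299 -132.51987686   -0.55193475] [[-0.    0.96  0.27]
 [ 0.   -0.27  0.96]
 [ 1.    0.   -0.  ]] [[321.68678653   0.         278.16444289]
 [  0.         321.68678653 208.26577781]
 [  0.           0.           1.        ]]
```

```bash
cat >> h.py <<'E'
def rows(wps,p0=None,r0=None,op=.088):
    """wps: list of (pos mm, Rotation, n rows); prints increments in tool axes"""
    o=env.observe(); p=o["tool_pos"] if p0 is None else np.array(p0,float); r=rot(o["orientation"]) if r0 is None else r0
    for q,Rt,n in wps:
        rv=(r.inv()*Rt).as_rotvec()
        P=[p+(np.array(q)-p)*i/n for i in range(n+1)]; Q=[r*R.from_rotvec(rv*i/n) for i in range(n+1)]
        for i in range(n):
            d=Q[i].inv().apply(P[i+1]-P[i])/1000; w=(Q[i].inv()*Q[i+1]).as_rotvec()
            print([round(float(x),4) for x in (*d,*w)]+[op])
        print('-'); p,r=P[-1],Q[-1]
    return p,r
E
python3 - <<'E'
from h import *
yaw=-.075;C=caseR(yaw,.55)
b=np.array([425.8,348.9,112.7]);c=b+C.apply([4,0,-41]);print(c)
p=c+C.apply([0,0,96]);print(p)
T=toolR(C,-1); T0=rot(env.observe()["orientation"])
mid=T0*R.from_rotvec((T0.inv()*T).as_rotvec()*.55)
rows([([440,-140,370],mid,10),(p,T,10)])
E
```

```text
[450.57044394 347.03872551  79.83724351]
[400.53352938 350.79854641 161.67959763]
[-0.0332, -0.0118, -0.0354, 0.0082, 0.0286, 0.0295, 0.088]
[-0.0325, -0.0111, -0.0362, 0.0082, 0.0286, 0.0295, 0.088]
[-0.0318, -0.0104, -0.0371, 0.0082, 0.0286, 0.0295, 0.088]
[-0.031, -0.0098, -0.0379, 0.0082, 0.0286, 0.0295, 0.088]
[-0.0302, -0.0092, -0.0387, 0.0082, 0.0286, 0.0295, 0.088]
[-0.0294, -0.0087, -0.0395, 0.0082, 0.0286, 0.0295, 0.088]
[-0.0285, -0.0081, -0.0402, 0.0082, 0.0286, 0.0295, 0.088]
[-0.0275, -0.0076, -0.041, 0.0082, 0.0286, 0.0295, 0.088]
[-0.0266, -0.0072, -0.0417, 0.0082, 0.0286, 0.0295, 0.088]
[-0.0256, -0.0068, -0.0424, 0.0082, 0.0286, 0.0295, 0.088]
-
[0.0017, 0.0194, -0.0498, 0.0067, 0.0234, 0.0242, 0.088]
[0.0033, 0.019, -0.0498, 0.0067, 0.0234, 0.0242, 0.088]
[0.0049, 0.0186, -0.0499, 0.0067, 0.0234, 0.0242, 0.088]
[0.0065, 0.0181, -0.0499, 0.0067, 0.0234, 0.0242, 0.088]
[0.0081, 0.0176, -0.0498, 0.0067, 0.0234, 0.0242, 0.088]
[0.0097, 0.0171, -0.0497, 0.0067, 0.0234, 0.0242, 0.088]
[0.0113, 0.0165, -0.0496, 0.0067, 0.0234, 0.0242, 0.088]
[0.0129, 0.0159, -0.0494, 0.0067, 0.0234, 0.0242, 0.088]
[0.0144, 0.0152, -0.0492, 0.0067, 0.0234, 0.0242, 0.088]
[0.0159, 0.0145, -0.0489, 0.0067, 0.0234, 0.0242, 0.088]
-
```

Call:
{"name": "step_arm", "arguments": {"increments": [[-0.0332,-0.0118,-0.0354,0.0082,0.0286,0.0295,0.088],[-0.0325,-0.0111,-0.0362,0.0082,0.0286,0.0295,0.088],[-0.0318,-0.0104,-0.0371,0.0082,0.0286,0.0295,0.088],[-0.031,-0.0098,-0.0379,0.0082,0.0286,0.0295,0.088],[-0.0302,-0.0092,-0.0387,0.0082,0.0286,0.0295,0.088],[-0.0294,-0.0087,-0.0395,0.0082,0.0286,0.0295,0.088],[-0.0285,-0.0081,-0.0402,0.0082,0.0286,0.0295,0.088],[-0.0275,-0.0076,-0.041,0.0082,0.0286,0.0295,0.088]]}}

```text
t: 1.15
tool_pos: [412.0, -231.6, 346.8]
orientation: [0.019, 1.975, -1.995]
force: [-0.4, 0.6, 0.8]
opening: 1.0
```

Call:
{"name": "step_arm", "arguments": {"increments": [[-0.0266,-0.0072,-0.0417,0.0082,0.0286,0.0295,0.088],[-0.0256,-0.0068,-0.0424,0.0082,0.0286,0.0295,0.088],[0.0017,0.0194,-0.0498,0.0067,0.0234,0.0242,0.088],[0.0033,0.019,-0.0498,0.0067,0.0234,0.0242,0.088],[0.0049,0.0186,-0.0499,0.0067,0.0234,0.0242,0.088],[0.0065,0.0181,-0.0499,0.0067,0.0234,0.0242,0.088],[0.0081,0.0176,-0.0498,0.0067,0.0234,0.0242,0.088],[0.0097,0.0171,-0.0497,0.0067,0.0234,0.0242,0.088]]}}

```text
t: 2.15
tool_pos: [415.8, 155.6, 244.5]
orientation: [0.429, 1.941, -1.977]
force: [1.0, -0.0, 0.5]
opening: 0.998
```

Call:
{"name": "step_arm", "arguments": {"increments": [[0.0113,0.0165,-0.0496,0.0067,0.0234,0.0242,0.088],[0.0129,0.0159,-0.0494,0.0067,0.0234,0.0242,0.088],[0.0144,0.0152,-0.0492,0.0067,0.0234,0.0242,0.088],[0.0159,0.0145,-0.0489,0.0067,0.0234,0.0242,0.088],[0,0,0,0,0,0,0.088]]}}

```text
t: 2.78
tool_pos: [431.9, 300.7, 189.6]
orientation: [0.456, 2.005, -1.924]
force: [0.3, -0.7, 0.9]
opening: 0.999
```

Run:
```python
from h import *
import pickle
o=env.observe();w=env.snapshot("wrist");pickle.dump((o,w),open("w1.pkl","wb"))
cv2.imwrite("pics/w1.png",w["pixels"])
C=caseR(-.075,.55);p=np.array([400.53,350.8,161.68])
print(o["t"],o["tool_pos"],delta(p,toolR(C,-1),o),o["force"])
c=np.array([450.6,347,79.8])
print("button proj",[proj(w,c+C.apply(q)).round(1).tolist() for q in ([9,11,41],[9,-11,41],[-17,-11,41],[-17,11,41],[-88,13,-3],[-88,-13,-3],[43,20,31],[43,-20,31])])
h=cv2.cvtColor(w["pixels"],cv2.COLOR_BGR2HSV)
mm=(h[...,0]<14)&(h[...,1]>170)&(h[...,2]>150)
k,l,st,ce=cv2.connectedComponentsWithStats(mm.astype(np.uint8))
print([(st[i].tolist(),ce[i].round(1).tolist()) for i in range(1,k) if st[i,4]>100])
```

```text
2.775 [431.87987548 300.74037256 189.55979872] (array([ 0.0407,  0.0131, -0.0494]), array([0.076 , 0.0583, 0.0917])) [ 0.25699225 -0.6675914   0.85977079]
button proj [[196.9, 262.1], [228.8, 265.0], [228.8, 297.0], [198.3, 294.0], [213.7, 329.5], [241.7, 332.4], [186.7, 209.3], [245.4, 214.1]]
[([0, 35, 9, 16, 104], [3.0, 41.5]), ([196, 263, 35, 36, 155], [221.3, 276.9])]
```

View pics/w1.png

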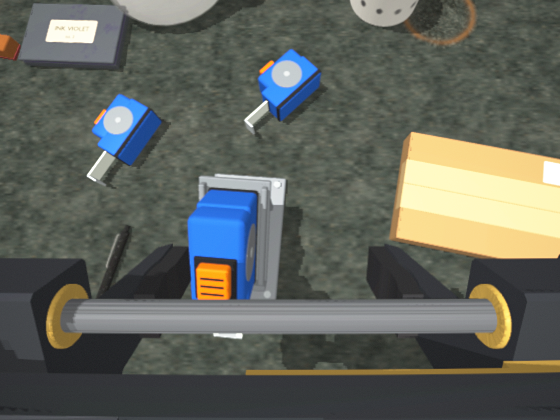

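The wrist view shows the rack tape with its button at (213,281) against a predicted (213,279), so the pose is right. The arm lagged the commanded rows, so I correct from the measured pose.

Run:
```python
from h import *
o=env.observe();print(o["q"].round(3),o["tool_pos"])
C=caseR(-.075,.55);T=toolR(C,-1);c=np.array([450.6,347.3,79.8])
rows([(c+C.apply([0,0,86]),T,4),(c+C.apply([0,0,6]),T,3)])
```

```text
[ 0.724 -0.178  2.251 -0.408  0.73   2.551] [431.59011993 299.75103968 189.62958785]
[0.0099, 0.0058, -0.0125, 0.0187, 0.0145, 0.0229, 0.088]
[0.0102, 0.0053, -0.0124, 0.0187, 0.0145, 0.0229, 0.088]
[0.0105, 0.0049, -0.0124, 0.0187, 0.0145, 0.0229, 0.088]
[0.0108, 0.0044, -0.0123, 0.0187, 0.0145, 0.0229, 0.088]
-
[-0.0, 0.0267, 0.0, 0.0, 0.0, 0.0, 0.088]
[0.0, 0.0267, -0.0, 0.0, 0.0, 0.0, 0.088]
[-0.0, 0.0267, 0.0, 0.0, 0.0, 0.0, 0.088]
-
```

q6 sits at its limit, so I turn the gripper half round (−π about tool y) to get the equivalent grasp.

Call:
{"name": "step_arm", "arguments": {"increments": [[0,-0.003,0,0,-0.18,0,0.088],[0,-0.003,0,0,-0.18,0,0.088],[0,0,0,0,-0.18,0,0.088],[0,0,0,0,-0.18,0,0.088],[0,0,0,0,-0.18,0,0.088],[0,0,0,0,-0.18,0,0.088],[0,0,0,0,-0.18,0,0.088],[0,0,0,0,-0.18,0,0.088]]}}

```text
t: 3.82
tool_pos: [428.9, 298.4, 196.0]
orientation: [-0.758, 0.978, -1.427]
force: [0.4, -0.2, 0.3]
opening: 1.0
```

Call:
{"name": "step_arm", "arguments": {"increments": [[0,0,0,0,-0.18,0,0.088],[0,0,0,0,-0.18,0,0.088],[0,0,0,0,-0.18,0,0.088],[0,0,0,0,-0.18,0,0.088],[0,0,0,0,-0.18,0,0.088],[0,0,0,0,-0.18,0,0.088],[0,0,0,0,-0.18,0,0.088],[0,0,0,0,-0.18,0,0.088]]}}

```text
t: 4.82
tool_pos: [428.9, 298.4, 196.0]
orientation: [-1.434, -0.158, -0.544]
force: [-0.8, -0.6, -0.6]
opening: 0.996
```

Run:
```python
from h import *
o=env.observe();print(o["t"],o["q"].round(3),o["tool_pos"])
C=caseR(-.075,.55);T=toolR(C,1);c=np.array([450.6,347.3,79.8])
rows([(c+C.apply([0,0,86]),T,4)])
```

```text
4.825 [ 0.727 -0.192  2.25  -0.404  0.744 -0.337] [428.91961544 298.3938788  195.98080757]
[-0.0129, 0.0075, 0.0097, -0.0158, -0.0498, -0.0248, 0.088]
[-0.0126, 0.0071, 0.0105, -0.0158, -0.0498, -0.0248, 0.088]
[-0.0122, 0.0066, 0.0112, -0.0158, -0.0498, -0.0248, 0.088]
[-0.0118, 0.0061, 0.0119, -0.0158, -0.0498, -0.0248, 0.088]
-
```

Call:
{"name": "step_arm", "arguments": {"increments": [[-0.0129,0.0075,0.0097,-0.0158,-0.0498,-0.0248,0.088],[-0.0126,0.0071,0.0105,-0.0158,-0.0498,-0.0248,0.088],[-0.0122,0.0066,0.0112,-0.0158,-0.0498,-0.0248,0.088],[-0.0118,0.0061,0.0119,-0.0158,-0.0498,-0.0248,0.088],[0,0,0,0,0,0,0.088],[0,0,0,0,0,0,0.088]]}}

```text
t: 5.58
tool_pos: [406.6, 351.4, 153.6]
orientation: [-1.545, -0.369, -0.494]
force: [1.1, -0.6, 0.4]
opening: 1.001
```

Run:
```python
from h import *
o=env.observe();w=env.snapshot("wrist");cv2.imwrite("pics/w2.png",w["pixels"])
C=caseR(-.075,.55);T=toolR(C,1);c=np.array([450.6,347.3,79.8])
print(o["t"],o["q"].round(3),o["tool_pos"]-c-C.apply([0,0,86]))
print("button proj",[proj(w,c+C.apply(q)).round(1).tolist() for q in ([9,11,41],[9,-11,41],[-17,-11,41],[-17,11,41],[-88,13,-3],[-88,-13,-3])])
h=cv2.cvtColor(w["pixels"],cv2.COLOR_BGR2HSV)
mm=(h[...,0]<14)&(h[...,1]>170)&(h[...,2]>150)
k,l,st,ce=cv2.connectedComponentsWithStats(mm.astype(np.uint8))
print([(st[i].tolist(),ce[i].round(1).tolist()) for i in range(1,k) if st[i,4]>60])
rows([(c+C.apply([0,0,6]),T,3)])
```

```text
5.575 [ 0.937 -0.05   2.244 -0.695  0.763 -0.085] [0.78593152 0.69049827 0.45489712]
button proj [[295.1, 253.8], [258.4, 254.0], [257.4, 212.3], [295.5, 212.1], [295.9, 88.5], [256.0, 88.8]]
[([255, 212, 40, 43, 169], [271.6, 218.7])]
[-0.0004, 0.0267, -0.0003, -0.0003, -0.0023, -0.0001, 0.088]
[-0.0004, 0.0267, -0.0003, -0.0003, -0.0023, -0.0001, 0.088]
[-0.0004, 0.0267, -0.0003, -0.0003, -0.0023, -0.0001, 0.088]
-
```

View pics/w2.png

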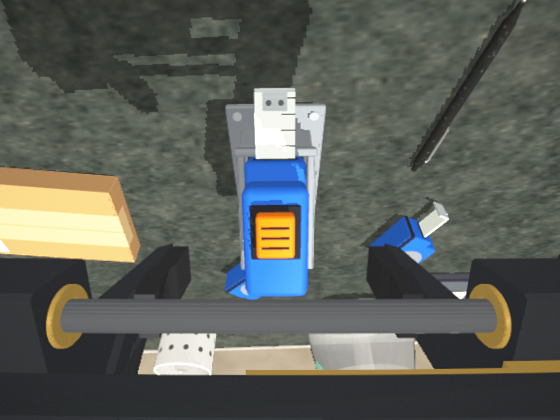

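The button spans (255–295, 212–255) and the blade end is at row 88. Both match the prediction within 2 px, so I descend and grip.

Call:
{"name": "step_arm", "arguments": {"increments": [[-0.0004,0.0267,-0.0003,0,-0.0023,0,0.088],[-0.0004,0.0267,-0.0003,0,-0.0023,0,0.088],[-0.0004,0.0267,-0.0003,0,-0.0023,0,0.088],[0,0,0,0,0,0,0.088]]}}

```text
t: 6.12
tool_pos: [447.3, 346.2, 83.0]
orientation: [-1.55, -0.373, -0.488]
force: [0.2, 0.4, -0.2]
opening: 0.999
```

Call:
{"name": "step_arm", "arguments": {"increments": [[0,0,0,0,0,0,0.02],[0,0,0,0,0,0,0.02],[0,0,0,0,0,0,0.02],[0,0,0,0,0,0,0.02],[0,0,0,0,0,0,0.02],[0,0,0,0,0,0,0.02]], "grip_force": 35}}

```text
t: 6.88
tool_pos: [447.0, 347.7, 84.3]
orientation: [-1.548, -0.375, -0.488]
force: [-3.5, -3.9, 4.7]
opening: 0.453
```

Run:
```python
from h import *
o=env.observe()
C=caseR(-.075,.55);c=np.array([450.6,347.3,79.8])
print(o["t"],o["opening"]*88.1,o["force"],C.inv().apply(o["tool_pos"]-c), (C.inv()*rot(o["orientation"])).as_matrix().round(3))
```

```text
6.875 39.86693552633808 [-3.4893824  -3.93215933  4.73176264] [-0.79877723  0.1678419   5.71902809] [[ 1.    -0.001 -0.002]
 [ 0.002 -0.     1.   ]
 [-0.001 -1.    -0.   ]]
```

Gripped: opening 39.9 mm, as it should be for the 40 mm case. Lift square off the ramp, and refine the carton pose from the pictures I already have.

Call:
{"name": "step_arm", "arguments": {"increments": [[0,-0.01,0,0,0,0,0.02],[0,-0.02,0,0,0,0,0.02],[0,-0.025,0,0,0,0,0.02],[0,-0.025,0,0,0,0,0.02],[0,-0.02,0,0,0,0,0.02]]}}

```text
t: 7.5
tool_pos: [393.6, 351.8, 169.2]
orientation: [-1.547, -0.374, -0.486]
force: [0.1, 0.1, -3.9]
opening: 0.453
```

Run:
```python
from h import *
import pickle
S=pickle.load(open("s0.pkl","rb"));o1,w1=pickle.load(open("w1.pkl","rb"))
s=S["top"];im=cv2.resize(s["pixels"],None,fx=4,fy=4,interpolation=cv2.INTER_LINEAR);h=cv2.cvtColor(im,cv2.COLOR_BGR2HSV)
m=((h[...,2]>120)).astype(np.uint8)
m[:,:900]=0;m[:,1272:]=0;m[:840]=0;m[1100:]=0
m=cv2.morphologyEx(m,cv2.MORPH_OPEN,np.ones((9,9)))
c=max(cv2.findContours(m,0,1)[0],key=cv2.contourArea)[:,0,:]
w=np.array([onz(s,((p+.5)/4-.5),24)[:2] for p in c])
r=cv2.minAreaRect(w.astype(np.float32));print(r)
y0=np.deg2rad(r[2]-90);u=np.array([np.cos(y0),np.sin(y0)]);v=np.array([-u[1],u[0]]);q=(w-r[0])@np.c_[u,v]
L={}
for n,k,sg,hl,ho in(("near",0,-1,56,80),("far",0,1,56,80),("left",1,1,100,40),("right",1,-1,100,40)):
    sel=(np.sign(q[:,k])==sg)&(abs(q[:,1-k])<ho)&(abs(q[:,k])>hl-10)
    a=np.polyfit(q[sel,1-k],q[sel,k],1);L[n]=a;print(n,a.round(4),sel.sum())
c2=np.array(r[0])+u*(L["near"][1]+L["far"][1])/2+v*(L["left"][1]+L["right"][1])/2
yaw=y0-(L["near"][0]+L["far"][0])/2;print("centre",c2,"yaw",yaw,y0)
Cc=R.from_euler('z',yaw)
for P in([-56,100,12],[56,100,12],[-56,0,12],[56,-100,12],[-56,-100,12]):
    P=np.r_[c2,12]+Cc.apply(P);print(P.round(1),"w1",proj(w1,P).round(1),"scene",proj(S["scene"],P).round(1))
o=env.observe();print(o["t"],o["tool_pos"],o["opening"]*88.1,o["force"])
w=env.snapshot("wrist");cv2.imwrite("pics/w3.png",w["pixels"]);pickle.dump(w,open("w3.pkl","wb"))
```

```text
((503.20452880859375, 88.86930847167969), (208.77688598632812, 119.2802505493164), 78.58895874023438)
near [-3.30000e-03 -5.86959e+01] 217
far [1.80000e-03 5.85002e+01] 216
left [3.500000e-03 1.033068e+02] 108
right [ 4.800000e-03 -1.034419e+02] 109
centre [503.09526294  88.82245132] yaw -0.1984233966034436 -0.1991602410638317
[467.9 197.9  24. ] w1 [391.2 234.8] scene [262.  268.6]
[577.7 175.8  24. ] w1 [407.1 129. ] scene [242.6 242.9]
[448.2  99.9  24. ] w1 [495.6 256.2] scene [294.4 255.3]
[538.3 -20.3  24. ] w1 [605.3 166.5] scene [303.2 220.1]
[428.5   1.8  24. ] w1 [601.9 278. ] scene [324.8 242.8]
7.5 [393.55857181 351.82943053 169.2042547 ] 39.9222566654614 [ 0.08297834  0.1113537  -3.9247271 ]
```

View pics/w3.png

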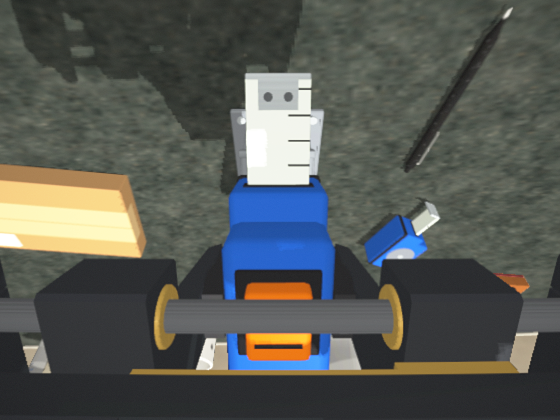

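Held cleanly (weight 3.9 N, blade straight ahead at (245–310, 73)). Next I go to a pre-hook pose over the carton and look again there.

```bash
cat >> h.py <<'E'
G=np.array([-.8,.17,5.7]) # TCP in case frame
CC=np.array([503.1,88.8,0.]);CY=-.198
def hookpose(x,y,z,th,d,G=G):
    """tool pose with hook tip at carton-frame (x,y), height z"""
    C=caseR(CY,th); tip=CC+R.from_euler('z',CY).apply([x,y,0])+[0,0,z]
    return tip+C.apply(np.array([85+d,0,19])+G),toolR(C,1)
E
python3 - <<'E'
from h import *
import pickle
w=pickle.load(open("w3.pkl","rb"));o=env.observe()
C=rot(o["orientation"])*toolR(R.identity(),1).inv();c=o["tool_pos"]-C.apply(G)
print([proj(w,c+C.apply(q)).round(1).tolist() for q in([-88,13,-3],[-88,-13,-3],[-17,11,41],[-17,-11,41])])
p,T=hookpose(-72,0,60,.62,0)
print(p);rows([(o["tool_pos"]+[10,-30,15],rot(o["orientation"]),1),(p,T,7)],op=.02)
E
```

```text
[[312.7, 77.6], [248.8, 77.5], [313.7, 289.2], [247.6, 289.0]]
[485.65866469  92.47261998 129.0259584 ]
[0.0182, -0.0065, -0.0292, 0.0, 0.0, 0.0, 0.02]
-
[0.0078, 0.0143, -0.032, -0.0102, 0.0147, -0.0101, 0.02]
[0.0081, 0.0147, -0.0317, -0.0102, 0.0147, -0.0101, 0.02]
[0.0084, 0.0151, -0.0315, -0.0102, 0.0147, -0.0101, 0.02]
[0.0087, 0.0155, -0.0312, -0.0102, 0.0147, -0.0101, 0.02]
[0.009, 0.0159, -0.0309, -0.0102, 0.0147, -0.0101, 0.02]
[0.0093, 0.0163, -0.0306, -0.0102, 0.0147, -0.0101, 0.02]
[0.0096, 0.0167, -0.0303, -0.0102, 0.0147, -0.0101, 0.02]
-
```

Call:
{"name": "step_arm", "arguments": {"increments": [[0.0182,-0.0065,-0.0292,0,0,0,0.02],[0.0078,0.0143,-0.032,-0.0102,0.0147,-0.0101,0.02],[0.0081,0.0147,-0.0317,-0.0102,0.0147,-0.0101,0.02],[0.0084,0.0151,-0.0315,-0.0102,0.0147,-0.0101,0.02],[0.0087,0.0155,-0.0312,-0.0102,0.0147,-0.0101,0.02],[0.009,0.0159,-0.0309,-0.0102,0.0147,-0.0101,0.02],[0.0093,0.0163,-0.0306,-0.0102,0.0147,-0.0101,0.02],[0.0096,0.0167,-0.0303,-0.0102,0.0147,-0.0101,0.02]]}}

```text
t: 8.55
tool_pos: [486.1, 90.2, 126.2]
orientation: [-1.575, -0.336, -0.638]
force: [0.1, 0.1, -3.2]
opening: 0.449
```

Call:
{"name": "step_arm", "arguments": {"increments": [[0,0,0,0,0,0,0.02],[0,0,0,0,0,0,0.02]]}}

```text
t: 8.8
tool_pos: [486.4, 91.3, 127.0]
orientation: [-1.575, -0.336, -0.639]
force: [0.6, -0.1, -3.3]
opening: 0.451
```

```bash
sed -i 's/^G=np.array(\[-.8/G=np.array([0.0/' h.py
python3 - <<'E'
from h import *
import pickle
o=env.observe();S={n:env.snapshot(n) for n in("wrist","scene","top")};pickle.dump((o,S),open("s4.pkl","wb"))
w=S["wrist"];cv2.imwrite("pics/w4.png",w["pixels"])
print(o["t"],o["q"].round(2),o["tool_pos"],o["force"])
C=rot(o["orientation"])*toolR(R.identity(),1).inv();c=o["tool_pos"]-C.apply(G)
print("blade",[proj(w,c+C.apply(q)).round(1).tolist() for q in([-88,13,-3],[-88,-13,-3],[-17,11,41],[-17,-11,41])])
print("tip xyz in carton",R.from_euler('z',-CY).apply(c+C.apply([-85,0,-19])-CC))
for P in([-56,100,24],[-56,0,24],[-56,-100,24],[-56,100,0],[-56,0,0],[-56,-100,0]): print(P,proj(w,CC+R.from_euler('z',CY).apply(P)).round(1))
E
```

```text
8.8 [ 0.33 -0.22  2.47 -0.75  0.45 -0.43] [486.3949389   91.34526053 127.01076614] [ 0.591606   -0.14399953 -3.26355514]
blade [[309.7, 72.6], [246.5, 72.6], [310.7, 280.7], [245.4, 280.7]]
tip xyz in carton [-71.76323309  -1.11615191  57.56458228]
[-56, 100, 24] [456.   79.8]
[-56, 0, 24] [280.2  78.7]
[-56, -100, 24] [104.7  79.2]
[-56, 100, 0] [442.4  59.5]
[-56, 0, 0] [280.2  58.4]
[-56, -100, 0] [118.1  59. ]
```

View pics/w4.png

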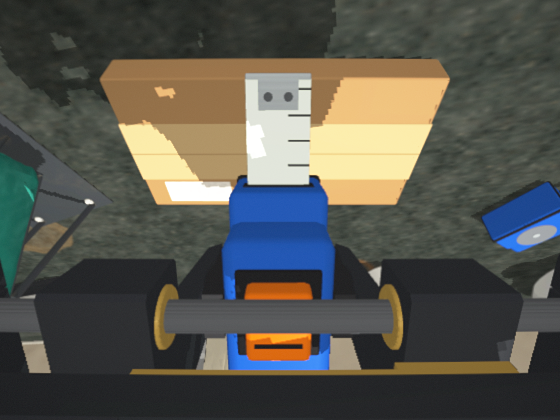

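Wrist view: the blade end is at row 74 (predicted 73) over the carton, near top edge level at row 79 (predicted 79). The hook tip stands about 16 mm in front of the edge and mid-length. Lower the hook to 14 mm height.

```bash
sed -i 's/CC=np.array(.*\]);CY/CC=np.array([502.7,86.8,0.]);CY/' h.py
python3 - <<'E'
from h import *
p,T=hookpose(-67,0,14,.63,0);print(p)
rows([(p,T,4)],op=.02)
E
```

```text
[490.11534877  89.49822979  84.03558388]
[-0.0056, 0.0095, -0.0005, 0.0004, 0.0006, -0.0024, 0.02]
[-0.0056, 0.0094, -0.0005, 0.0004, 0.0006, -0.0024, 0.02]
[-0.0057, 0.0094, -0.0005, 0.0004, 0.0006, -0.0024, 0.02]
[-0.0057, 0.0094, -0.0005, 0.0004, 0.0006, -0.0024, 0.02]
-
```

Call:
{"name": "step_arm", "arguments": {"increments": [[-0.0056,0.0095,-0.0005,0,0,-0.0024,0.02],[-0.0056,0.0095,-0.0005,0,0,-0.0024,0.02],[-0.0056,0.0095,-0.0005,0,0,-0.0024,0.02],[-0.0056,0.0095,-0.0005,0,0,-0.0024,0.02],[0,0,0,0,0,0,0.02]]}}

```text
t: 9.57
tool_pos: [489.7, 89.2, 82.9]
orientation: [-1.574, -0.345, -0.644]
force: [0.2, 0.1, -3.2]
opening: 0.451
```

```bash
cat >> h.py <<'E'
def tipstate(d=0):
    o=env.observe();C=rot(o["orientation"])*toolR(R.identity(),1).inv();c=o["tool_pos"]-C.apply(G)
    f=lambda q:R.from_euler('z',-CY).apply(c+C.apply(q)-CC).round(1)
    M=C.as_matrix()
    print("t",o["t"],"tip",f([-85-d,0,-19]),"corner",f([-43,0,-31]),"th",np.arctan2(M[2,0],np.hypot(M[0,0],M[1,0])).round(3),"yaw",np.arctan2(M[1,0],M[0,0]).round(3),"roll",np.arcsin(M[2,1]).round(3),"F",R.from_euler('z',-CY).apply(o["force"]).round(1),"q",o["q"].round(2),"op",round(o["opening"]*88.1,1))
    return o
E
python3 - <<'E'
from h import *
tipstate()
ps=[hookpose(-57,0,14,.62,0),hookpose(-57,0,14,.55,8)]
rows([(*ps[0],2),(*ps[1],3)],op=.02)
E
```

```text
t 9.575 tip [-67.4  -0.7  13. ] corner [-26.4  -0.6  28. ] th 0.628 yaw -0.194 roll -0.004 F [ 0.2  0.1 -3.2] q [ 0.32 -0.12  2.5  -1.01  0.36 -0.15] op 39.8
[0.0046, 0.003, 0.0002, 0.0011, 0.0018, 0.0042, 0.02]
[0.0046, 0.003, 0.0002, 0.0011, 0.0018, 0.0042, 0.02]
-
[0.0032, 0.0022, 0.0, 0.0, 0.0, 0.0233, 0.02]
[0.0032, 0.0021, 0.0, 0.0, -0.0, 0.0233, 0.02]
[0.0033, 0.002, 0.0, 0.0, -0.0, 0.0233, 0.02]
-
```

Call:
{"name": "step_arm", "arguments": {"increments": [[0.0046,0.003,0.0002,0.001,0.002,0.004,0.02],[0.0046,0.003,0.0002,0.001,0.002,0.004,0.02],[0.0032,0.0022,0,0,0,0.0233,0.02],[0.0032,0.0021,0,0,0,0.0233,0.02],[0.0033,0.002,0,0,0,0.0233,0.02],[0,0,0,0,0,0,0.02]]}}

```text
t: 10.32
tool_pos: [513.2, 84.1, 84.9]
orientation: [-1.576, -0.279, -0.59]
force: [-1.2, 1.0, -4.6]
opening: 0.45
```

Run:
```python
from h import *
tipstate(8)
w=env.snapshot("wrist");cv2.imwrite("pics/w5.png",w["pixels"][30:330,90:470])
```

```text
t 10.325 tip [-55.4  -0.3  15.1] corner [-6.6 -0.6 31.1] th 0.552 yaw -0.203 roll 0.001 F [-1.4  0.8 -4.6] q [ 0.26 -0.07  2.42 -0.71  0.37 -0.5 ] op 39.6
```

View pics/w5.png

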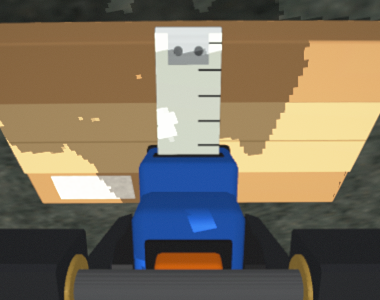

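The blade is about 127 px long against 111 before, so it is being drawn: the hook has caught and a backward force is felt. Continue backing away while levelling.

Run:
```python
from h import *
ps=[hookpose(-56,0,14,.45,20),hookpose(-56,0,14,.36,35),hookpose(-56,0,14,.29,52)]
rows([(*ps[0],3),(*ps[1],4),(*ps[2],4)],op=.02)
```

```text
[0.0045, 0.0038, 0.0003, 0.0002, -0.0013, 0.034, 0.02]
[0.0046, 0.0037, 0.0003, 0.0002, -0.0013, 0.034, 0.02]
[0.0047, 0.0035, 0.0002, 0.0002, -0.0013, 0.034, 0.02]
-
[0.0042, 0.0027, 0.0, 0.0, -0.0, 0.0225, 0.02]
[0.0042, 0.0026, -0.0, -0.0, 0.0, 0.0225, 0.02]
[0.0043, 0.0025, -0.0, 0.0, 0.0, 0.0225, 0.02]
[0.0044, 0.0024, 0.0, -0.0, 0.0, 0.0225, 0.02]
-
[0.0046, 0.0024, -0.0, 0.0, 0.0, 0.0175, 0.02]
[0.0046, 0.0023, 0.0, -0.0, -0.0, 0.0175, 0.02]
[0.0047, 0.0022, -0.0, 0.0, 0.0, 0.0175, 0.02]
[0.0047, 0.0022, -0.0, -0.0, -0.0, 0.0175, 0.02]
-
```

Call:
{"name": "step_arm", "arguments": {"increments": [[0.0045,0.0038,0.0003,0,-0.001,0.034,0.02],[0.0046,0.0037,0.0003,0,-0.001,0.034,0.02],[0.0047,0.0035,0.0002,0,-0.001,0.034,0.02],[0.0042,0.0027,0,0,0,0.0225,0.02],[0.0042,0.0026,0,0,0,0.0225,0.02],[0.0043,0.0025,0,0,0,0.0225,0.02],[0.0044,0.0024,0,0,0,0.0225,0.02],[0,0,0,0,0,0,0.02]]}}

```text
t: 11.38
tool_pos: [548.9, 77.3, 79.2]
orientation: [-1.584, -0.127, -0.436]
force: [-3.1, 0.1, -2.4]
opening: 0.454
```

Run:
```python
from h import *
import pickle
tipstate(35)
# carton shift check in the top view, same method as the first time
s=env.snapshot("top");pickle.dump(s,open("t5.pkl","wb"))
w=env.snapshot("wrist");pickle.dump(w,open("w6.pkl","wb"))
cv2.imwrite("pics/w6.png",np.vstack([w["pixels"][0:330,60:500],cv2.resize(s["pixels"][200:290,210:340],(440,304))])[:600])
ps=[hookpose(-56,0,14,.29,52),hookpose(-56,0,14,.24,74)]
rows([(*ps[0],4),(*ps[1],4)],op=.02)
```

```text
t 11.375 tip [-56.5  -0.5  13.9] corner [19.8 -0.5 29.7] th 0.359 yaw -0.198 roll -0.002 F [-3.1 -0.6 -2.4] q [ 0.17  0.05  2.25 -0.26  0.52 -1.  ] op 40.0
[0.0049, 0.0024, 0.0001, 0.0004, 0.0001, 0.0172, 0.02]
[0.005, 0.0023, 0.0001, 0.0004, 0.0001, 0.0172, 0.02]
[0.005, 0.0022, 0.0001, 0.0004, 0.0001, 0.0172, 0.02]
[0.005, 0.0021, 0.0001, 0.0004, 0.0001, 0.0172, 0.02]
-
[0.0058, 0.002, 0.0, 0.0, -0.0, 0.0125, 0.02]
[0.0058, 0.0019, 0.0, 0.0, 0.0, 0.0125, 0.02]
[0.0058, 0.0018, -0.0, -0.0, -0.0, 0.0125, 0.02]
[0.0058, 0.0018, 0.0, 0.0, 0.0, 0.0125, 0.02]
-
```

View pics/w6.png

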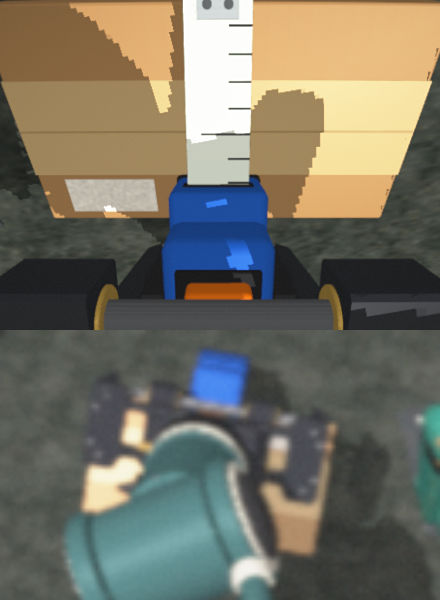

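The blade is drawn and hooked over the near edge. The carton's far corners are at full-picture (110,217) and (442,217). I check them against the model for slip.

Run:
```python
from h import *
import pickle
w=pickle.load(open("w6.pkl","rb"));o,S=pickle.load(open("s4.pkl","rb"))
F=R.from_euler('z',CY)
for n,ww,pts in(("w6",w,[(110,217),(442,217),(56,4)]),("w4",S["wrist"],[(157,205),(400,205),(102,79),(447,79)])):
    print(n,"pred",[proj(ww,CC+F.apply(P)).round(1).tolist() for P in([56,-100,24],[56,100,24],[-56,-100,24],[-56,100,24])])
    print("  meas",[F.inv().apply(onz(ww,p,24)-CC).round(1).tolist() for p in pts])
```

```text
w6 pred [[116.2, 219.1], [441.7, 219.7], [38.5, 6.3], [520.5, 6.8]]
  meas [[54.3, -103.3, 24.0], [53.9, 99.6, 24.0], [-56.7, -92.3, 24.0]]
w4 pred [[157.6, 204.7], [396.7, 205.3], [101.1, 79.3], [452.5, 79.8]]
  meas [[56.3, -100.6, 24.0], [55.6, 102.6, 24.0], [-56.2, -99.4, 24.0], [-56.4, 96.7, 24.0]]
```

No slip (within 2 mm). Back to 74 mm draw.

Call:
{"name": "step_arm", "arguments": {"increments": [[0.0049,0.0024,0.0001,0,0,0.0172,0.02],[0.005,0.0023,0.0001,0,0,0.0172,0.02],[0.005,0.0022,0.0001,0,0,0.0172,0.02],[0.005,0.0021,0.0001,0,0,0.0172,0.02],[0.0055,0.002,0,0,0,0.0125,0.02],[0.0055,0.0019,0,0,0,0.0125,0.02],[0.0055,0.0018,0,0,0,0.0125,0.02],[0,0,0,0,0,0,0.02]]}}

```text
t: 12.48
tool_pos: [588.6, 70.4, 76.7]
orientation: [-1.581, -0.044, -0.355]
force: [-3.6, 0.5, -3.3]
opening: 0.451
```

Run:
```python
from h import *
tipstate(68.5)
rows([(*hookpose(-56,0,14,.24,74),2),(*hookpose(-56,0,13.5,.12,74),3),(*hookpose(-56,0,13,.02,74),3)],op=.02)
```

```text
t 12.475 tip [-54.9   0.7  14.2] corner [55.   0.6 30.3] th 0.254 yaw -0.198 roll -0.0 F [-3.7 -0.3 -3.3] q [ 0.12  0.16  2.11 -0.13  0.64 -1.15] op 39.8
[0.0024, 0.0011, -0.0003, 0.0002, -0.0001, 0.0071, 0.02]
[0.0024, 0.0011, -0.0003, 0.0002, -0.0001, 0.0071, 0.02]
-
[0.0006, 0.0066, -0.0, -0.0, -0.0, 0.04, 0.02]
[0.0008, 0.0065, 0.0, -0.0, -0.0, 0.04, 0.02]
[0.0011, 0.0065, -0.0, -0.0, -0.0, 0.04, 0.02]
-
[0.0005, 0.0055, -0.0, -0.0, -0.0, 0.0333, 0.02]
[0.0007, 0.0055, -0.0, 0.0, 0.0, 0.0333, 0.02]
[0.0009, 0.0054, -0.0, -0.0, 0.0, 0.0333, 0.02]
-
```

Call:
{"name": "step_arm", "arguments": {"increments": [[0.0024,0.0011,-0.0003,0,0,0.0071,0.02],[0.0024,0.0011,-0.0003,0,0,0.0071,0.02],[0.0006,0.0066,0,0,0,0.04,0.02],[0.0008,0.0065,0,0,0,0.04,0.02],[0,0,0,0,0,0,0.02]]}}

```text
t: 13.1
tool_pos: [597.6, 67.9, 62.6]
orientation: [-1.578, 0.032, -0.28]
force: [-3.5, 0.8, -1.8]
opening: 0.446
```

Run:
```python
from h import *
tipstate(74)
rows([(*hookpose(-56,0,13.5,.12,74),1),(*hookpose(-56,0,12.8,.0,74),4)],op=.02)
```

```text
t 13.1 tip [-56.3   0.   13.1] corner [60.1 -0.1 19.6] th 0.158 yaw -0.199 roll -0.0 F [-3.6  0.1 -1.8] q [ 0.1   0.24  2.03 -0.07  0.72 -1.23] op 39.3
[0.0012, 0.0058, 0.0001, 0.0006, -0.0006, 0.0384, 0.02]
-
[0.0004, 0.005, 0.0, 0.0, -0.0, 0.03, 0.02]
[0.0006, 0.005, -0.0, 0.0, 0.0, 0.03, 0.02]
[0.0007, 0.0049, -0.0, 0.0, -0.0, 0.03, 0.02]
[0.0009, 0.0049, 0.0, -0.0, 0.0, 0.03, 0.02]
-
```

The nose corner is behind the far side with no extra force. Lower to nearly flat.

Call:
{"name": "step_arm", "arguments": {"increments": [[0.0012,0.0058,0,0,0,0.0384,0.02],[0.0004,0.005,0,0,0,0.03,0.02],[0.0006,0.005,0,0,0,0.03,0.02],[0.0007,0.0049,0,0,0,0.03,0.02],[0.0009,0.0049,0,0,0,0.03,0.02],[0,0,0,0,0,0,0.02]]}}

```text
t: 13.85
tool_pos: [603.3, 66.6, 37.5]
orientation: [-1.566, 0.155, -0.156]
force: [-3.9, 1.2, -1.3]
opening: 0.446
```

Run:
```python
from h import *
tipstate(74)
rows([(*hookpose(-56,0,12.3,.0,71),2)],op=.02)
```

```text
t 13.85 tip [-56.4  -0.2  12.7] corner [59.6 -0.2  0.8] th 0.0 yaw -0.198 roll -0.001 F [-4.1  0.4 -1.3] q [ 0.07  0.35  1.93 -0.    0.86 -1.3 ] op 39.3
[-0.0013, 0.0002, 0.0001, 0.0004, -0.0001, 0.0001, 0.02]
[-0.0013, 0.0002, 0.0001, 0.0004, -0.0001, 0.0001, 0.02]
-
```

Call:
{"name": "step_arm", "arguments": {"increments": [[-0.0013,0.0003,0,0,0,0,0.02],[-0.0013,0.0003,0,0,0,0,0.02],[-0.0013,0,0,0,0,0,0.02],[0,0,0,0,0,0,0.02]]}}

```text
t: 14.35
tool_pos: [598.8, 67.7, 37.5]
orientation: [-1.566, 0.154, -0.156]
force: [-3.5, 0.7, -2.0]
opening: 0.45
```

Run:
```python
from h import *
tipstate(70)
```

```text
t 14.35 tip [-57.   -0.1  12.6] corner [55.1 -0.1  0.8] th 0.001 yaw -0.198 roll -0.001 F [-3.6 -0.1 -2. ] q [ 0.07  0.34  1.94 -0.    0.86 -1.3 ] op 39.7
```

No nose contact yet (force still −3.6 N), so I keep closing.

Call:
{"name": "step_arm", "arguments": {"increments": [[-0.001,0,0,0,0,0,0.02],[0,0,0,0,0,0,0.02]]}}

```text
t: 14.6
tool_pos: [598.4, 67.8, 37.6]
orientation: [-1.566, 0.154, -0.157]
force: [-3.9, -0.0, -1.8]
opening: 0.453
```

Call:
{"name": "step_arm", "arguments": {"increments": [[-0.001,0,0,0,0,0,0.02],[0,0,0,0,0,0,0.02]]}}

```text
t: 14.85
tool_pos: [598.3, 67.8, 37.7]
orientation: [-1.566, 0.152, -0.158]
force: [1.3, -0.6, -3.9]
opening: 0.449
```

Run:
```python
from h import *
import pickle
tipstate(70)
S={n:env.snapshot(n) for n in("scene","top","wrist")};pickle.dump(S,open("s7.pkl","wb"))
a=cv2.resize(S["scene"]["pixels"][195:295,215:345],(780,600),interpolation=cv2.INTER_CUBIC);cv2.imwrite("pics/s7.png",a)
```

```text
t 14.85 tip [-57.4  -0.1  12.5] corner [54.6 -0.   0.9] th 0.004 yaw -0.198 roll -0.0 F [ 1.4 -0.3 -3.9] q [ 0.07  0.34  1.94 -0.    0.86 -1.3 ] op 39.5
```

View pics/s7.png

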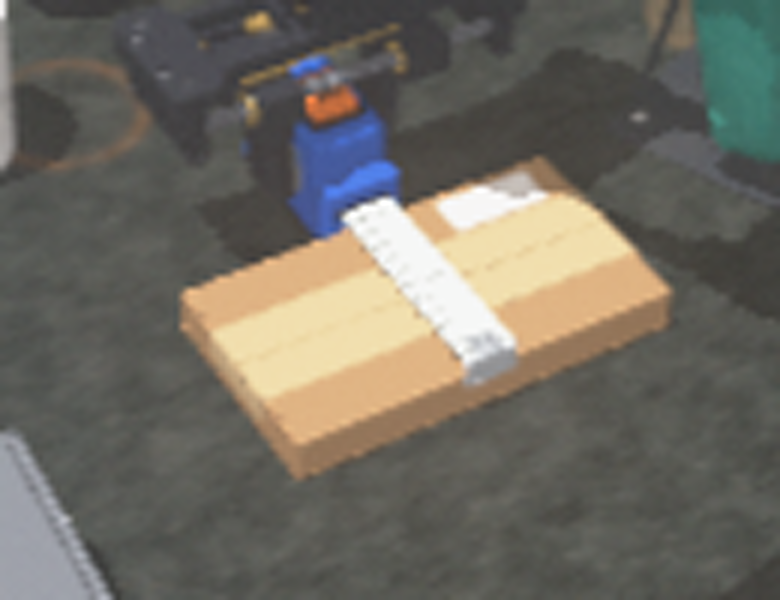

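Scene: hook over the near edge at mid-length (490,360), blade straight across, nose against the far side, and the force has reversed to +1.4 N. Set it down onto the worktop.

Call:
{"name": "step_arm", "arguments": {"increments": [[0,0.001,0,0,0,0.004,0.02],[0,0,0,0,0,0,0.02]]}}

```text
t: 15.25
tool_pos: [598.4, 67.9, 37.1]
orientation: [-1.565, 0.156, -0.155]
force: [2.4, -0.9, -0.2]
opening: 0.455
```

Call:
{"name": "step_arm", "arguments": {"increments": [[0,0.001,0,0,0,0,0.02],[0,0,0,0,0,0,0.02]]}}

```text
t: 15.5
tool_pos: [598.4, 68.0, 36.2]
orientation: [-1.565, 0.156, -0.155]
force: [3.4, -2.1, 1.3]
opening: 0.452
```

Run:
```python
from h import *
tipstate(70)
```

```text
t 15.5 tip [-57.4   0.2  11.6] corner [54.6  0.2 -0.5] th -0.0 yaw -0.198 roll 0.0 F [ 3.7 -1.4  1.3] q [ 0.07  0.35  1.94  0.    0.86 -1.3 ] op 39.8
```

On the table (support about 4.5 N) and flush. Release and retreat straight up.

Call:
{"name": "step_arm", "arguments": {"increments": [[0,0,0,0,0,0,0.07],[0,0,0,0,0,0,0.07],[0,0,0,0,0,0,0.07],[0,0,0,0,0,0,0.07],[0,-0.02,0,0,0,0,0.07],[0,-0.03,0,0,0,0,0.07],[0,-0.03,0,0,0,0,0.07]]}}

```text
t: 16.38
tool_pos: [597.6, 68.0, 117.5]
orientation: [-1.565, 0.157, -0.154]
force: [0.3, 0.6, 0.1]
opening: 0.792
```

Call:
{"name": "step_arm", "arguments": {"increments": [[-0.004,0,0,0,0,0,0],[0,0,0,0,0,0,0],[0,0,0,0,0,0,0],[0,0,0,0,0,0,0],[0,0,0,0,0,0,0],[0,0,0,0,0,0,0]]}}

```text
t: 17.12
tool_pos: [593.3, 68.8, 115.0]
orientation: [-1.566, 0.158, -0.153]
force: [-0.0, -0.9, 0.6]
opening: 0.137
```

Run:
```python
from h import *
import pickle
o=tipstate(70)
w=env.snapshot("wrist");cv2.imwrite("pics/w8.png",w["pixels"]);pickle.dump(w,open("w8.pkl","wb"))
C=caseR(CY,0);c=np.array([598.4,68,0])-C.apply([G[0],0,0])+[0,0,31]
print("button",c+C.apply([-4,0,41]),[proj(w,c+C.apply(q)).round(1).tolist() for q in([9,11,41],[9,-11,41],[-17,-11,41],[-17,11,41])])
h=cv2.cvtColor(w["pixels"],cv2.COLOR_BGR2HSV)
mm=(h[...,0]<14)&(h[...,1]>170)&(h[...,2]>150)
k,l,st,ce=cv2.connectedComponentsWithStats(mm.astype(np.uint8))
print([(st[i].tolist(),ce[i].round(1).tolist()) for i in range(1,k) if st[i,4]>60])
p=c+C.apply([-4,0,41+14]);
rows([(p+[0,0,10],toolR(C,1),2)],op=0)
```

```text
t 17.125 tip [-62.7  -0.1  90.8] corner [49.3 -0.1 78.4] th -0.003 yaw -0.198 roll -0.001 F [ 0.2 -0.9  0.6] q [ 0.07  0.24  1.9   0.    1.   -1.3 ] op 12.0
button [594.47815218  68.78683521  72.        ] [[297.3, 265.9], [260.4, 265.9], [259.7, 224.4], [298.0, 224.4]]
[([261, 227, 37, 22, 561], [277.7, 237.7]), ([266, 253, 26, 6, 151], [278.5, 255.5]), ([266, 261, 27, 8, 162], [277.6, 265.0])]
[0.0006, 0.0095, 0.0001, 0.0003, 0.0, -0.0016, 0]
[0.0005, 0.0095, 0.0001, 0.0003, 0.0, -0.0016, 0]
-
```

View pics/w8.png

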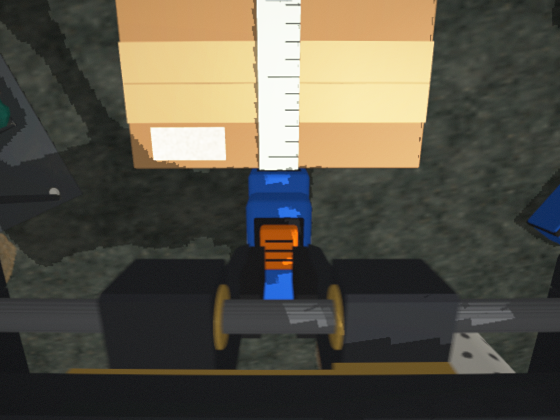

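The tape stands square with its nose on the far edge (row 168), and the button (261–298, 227–269) lies as predicted. Go over it with the jaws shut and press.

Call:
{"name": "step_arm", "arguments": {"increments": [[0.001,0,0,0,0,-0.0016,0],[0,0,0,0,0,-0.0016,0],[0,0.0095,0,0,0,0,0],[0,0.0095,0,0,0,0,0],[0,0,0,0,0,0,0]]}}

```text
t: 17.8
tool_pos: [593.1, 68.5, 94.6]
orientation: [-1.566, 0.158, -0.153]
force: [-1.0, 1.0, 0.0]
opening: -0.0
```

Call:
{"name": "step_arm", "arguments": {"increments": [[0,0.003,0,0,0,0,0],[0,0.003,0,0,0,0,0],[0,0.002,0,0,0,0,0],[0,0,0,0,0,0,0]]}}

```text
t: 18.3
tool_pos: [594.3, 68.6, 88.2]
orientation: [-1.566, 0.155, -0.155]
force: [0.5, 0.2, -0.1]
opening: 0.006
```

Call:
{"name": "step_arm", "arguments": {"increments": [[0,0.001,0,0,0,0,0],[0,0.001,0,0,0,0,0],[0,0.001,0,0,0,0,0],[0,0,0,0,0,0,0]]}}

```text
t: 18.8
tool_pos: [594.6, 68.6, 85.5]
orientation: [-1.566, 0.155, -0.156]
force: [-0.3, -0.1, 2.6]
opening: -0.0
```

Contact at TCP z ≈ 85.5 (expected 86). Push on down.

Call:
{"name": "step_arm", "arguments": {"increments": [[0,0.001,0,0,0,0,0],[0,0.001,0,0,0,0,0],[0,0.001,0,0,0,0,0],[0,0,0,0,0,0,0]]}}

```text
t: 19.3
tool_pos: [594.3, 68.7, 83.0]
orientation: [-1.566, 0.156, -0.155]
force: [-3.4, 0.4, 6.7]
opening: 0.006
```

Call:
{"name": "step_arm", "arguments": {"increments": [[0,0.001,0,0,0,0,0],[0,0.0005,0,0,0,0,0],[0,0,0,0,0,0,0]]}}

```text
t: 19.68
tool_pos: [593.6, 68.9, 82.2]
orientation: [-1.566, 0.157, -0.154]
force: [-7.4, 0.8, 12.4]
opening: 0.004
```

Force is rising near full travel with some sideways friction load. Ease that off and press slightly more.

Call:
{"name": "step_arm", "arguments": {"increments": [[-0.0015,0,0,0,0,0,0],[0,0.0005,0,0,0,0,0],[0,0,0,0,0,0,0]]}}

```text
t: 20.05
tool_pos: [593.1, 69.0, 81.9]
orientation: [-1.566, 0.155, -0.156]
force: [-4.7, 0.3, 10.9]
opening: 0.007
```

Call:
{"name": "step_arm", "arguments": {"increments": [[0,0.001,0,0,0,0,0],[0,0,0,0,0,0,0]]}}

```text
t: 20.3
tool_pos: [593.2, 69.0, 81.8]
orientation: [-1.566, 0.155, -0.156]
force: [-6.7, 0.1, 16.3]
opening: 0.003
```

Bottomed: 1 mm more of command moved it only 0.1 mm, at z 81.8 (expected 81.5). Retreat up and inspect.

Call:
{"name": "step_arm", "arguments": {"increments": [[0,-0.004,0,0,0,0,0],[0,-0.01,0,0,0,0,0],[0,-0.03,0,0,0,0,0],[0,-0.04,0,0,0,0,0],[0,-0.05,0,0,0,0,0],[0,0,0,0,0,0,0]]}}

```text
t: 21.05
tool_pos: [596.3, 69.1, 219.0]
orientation: [-1.564, 0.147, -0.163]
force: [0.1, 0.4, 0.3]
opening: 0.005
```

Run:
```python
from h import *
import pickle
o=env.observe();print(o["t"],o["tool_pos"],o["force"])
S={n:env.snapshot(n) for n in("scene","wrist")};pickle.dump(S,open("s9.pkl","wb"))
w=S["wrist"]["pixels"][0:330,80:480];s=cv2.resize(S["scene"]["pixels"][200:290,225:345],(400,300),interpolation=cv2.INTER_CUBIC)
cv2.imwrite("pics/s9.png",np.hstack([w[:300],s]))
```

```text
21.05 [596.28939438  69.14052648 218.99414226] [0.10580806 0.37493093 0.29912627]
```

The picture limit is reached, so the last check is by numbers.

Run:
```python
from h import *
import pickle
S=pickle.load(open("s9.pkl","rb"));F=R.from_euler('z',CY)
def big(mm,n):
    k,l,st,ce=cv2.connectedComponentsWithStats(mm.astype(np.uint8));i=np.argsort(-st[1:,4])[:n]+1
    return [(l==j) for j in i]
w=S["wrist"];h=cv2.cvtColor(w["pixels"],cv2.COLOR_BGR2HSV)
def rect(m,z):
    c=np.vstack(cv2.findContours(m.astype(np.uint8),0,1)[0])[:,0,:]
    q=np.array([F.inv().apply(onz(w,p,z)-CC)[:2] for p in c],np.float32);r=cv2.minAreaRect(q);return [np.round(x,1) for x in r],q.min(0).round(1),q.max(0).round(1)
org=(h[...,0]<14)&(h[...,1]>170)&(h[...,2]>150);org[:150]&=True
org=cv2.morphologyEx(org.astype(np.uint8),cv2.MORPH_CLOSE,np.ones((7,7)))
m=big(org,1)[0];print("button",rect(m,67.5))
blue=(h[...,0]>105)&(h[...,0]<125)&(h[...,1]>150)
for b in big(blue,2):print("blue top",b.sum(),rect(b,62))
white=((h[...,1]<40)&(h[...,2]>150))
for b in big(white,3):print("white",b.sum(),rect(b,28))
br=((h[...,0]>5)&(h[...,0]<30)&(h[...,1]>50)&(h[...,2]>80))
print("brown",rect(big(cv2.morphologyEx(br.astype(np.uint8),cv2.MORPH_CLOSE,np.ones((5,5))),1)[0],24))
s=S["scene"];hs=cv2.cvtColor(s["pixels"],cv2.COLOR_BGR2HSV);ms=(hs[...,0]<14)&(hs[...,1]>170)&(hs[...,2]>150)
ms[:,:225]=0;ms[:,345:]=0;ms=big(cv2.morphologyEx(ms.astype(np.uint8),cv2.MORPH_CLOSE,np.ones((3,3))),1)[0]
cen=lambda m:np.argwhere(m).mean(0)[::-1]
P,e=tri(w,cen(m),s,cen(ms));print("button tri",P,e,F.inv().apply(P-CC))
```

```text
button ([array([92.8,  0.1]), array([24.1, 20.8]), np.float64(0.0)], array([ 80.8, -10.3], dtype=float32), array([104.9,  10.5], dtype=float32))
blue top 2706 ([array([93.8,  0.1]), array([84.8, 39.2]), np.float64(0.1)], array([ 51.4, -19.5], dtype=float32), array([136.2,  19.7], dtype=float32))
blue top 2368 ([array([ 77.3, 204.8]), array([54.4, 58.9]), np.float64(56.0)], array([ 45.4, 167.2], dtype=float32), array([111.2, 237.4], dtype=float32))
white 3638 ([array([-3.3, -0.2]), array([114.3,  26.6]), np.float64(0.1)], array([-60.5, -13.5], dtype=float32), array([53.8, 13.2], dtype=float32))
white 1923 ([array([-32.1, 231.9]), array([26.9, 61.9]), np.float64(8.0)], array([-48.5, 200.1], dtype=float32), array([-15.7, 264.3], dtype=float32))
white 1204 ([array([ 37.1, -61. ]), array([49.6, 21.8]), np.float64(89.9)], array([ 26.2, -85.8], dtype=float32), array([ 48. , -36.2], dtype=float32))
brown ([array([-2.2, 56.3]), array([112.6,  86.7]), np.float64(0.1)], array([-58.5,  13. ], dtype=float32), array([54.2, 99.7], dtype=float32))
button tri [593.7358558   65.97957625  55.99152919] 6.685427276137787 [93.35275386 -2.5060793  55.99152919]
```

```bash
python3 -c "
from cell import env
print(env.observe()['t'],env.sign_off())"
```

```text
the job is handed in; nothing more can be done
21.15 None
```

The tape measure is hooked round the carton, standing flat behind it, with the lock button pressed down. I handed the job in at 21.15 s of the 42 s allowed, with the gripper well clear above.

**What I did:** I lifted the largest blue tape square off the rack and hooked it over the middle of the carton's near edge. I then drew the case back to about 74 mm, lowered it behind the far side, closed the nose up until it touched, and released it. Finally I pressed the lock with the jaws shut.

**Last checks from the wrist picture (measured, not viewed):**
- **Blade and hook:** the blade measures 114 mm, nose to the hook's outer face, against 115 expected. The hook end lies just outside the near edge.
- **Nose:** its front reads within 0.5 mm of the carton's far edge.
- **Squareness:** the case is within about 0.1° of square to the carton and centred on its length.
- **Carton:** it is within about 2 mm of where it started.
- **Lock:** the button went down about 4 mm to a hard stop. The last 1 mm of command moved it only 0.1 mm while the force rose to 16 N. The tool stopped at 81.8 mm height, against 81.5 expected for fully down.

**Checks that failed or disagreed:**
- **Button height from two views:** this came out unusable. The rays missed each other by 6.7 mm and gave 56 mm, so the lock rests on the force and travel readings.
- **Sideways load:** while pressing, the tool read about 7 N sideways. The case still measured flush afterwards.
- **Pictures:** the limit of 12 was reached, so I could not look at the final picture.

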